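# Release the coolant filter cassette with a drift

## Robot

A 6-joint arm with a two-finger parallel gripper is mounted at the origin on the work surface. World frame = base frame: x ahead of the robot, y to its left, z up, the work surface at z = 0. Lengths are in mm, angles in rad, forces in N, time in s.
With the tool pointing down it reaches from about 325 to 775 mm from the base axis. Payload 5.5 kg.
Tool frame: the origin (TCP) lies midway between the tips of the shut fingers; the grasp point (between the pads) lies 19 mm behind it; z points along the fingers, y is the direction in which the jaws open and shut (so a half turn about z gives the same grasp; the last joint's range is limited). The gripper opens to 88 mm and grips with 3 to 60 N. Pads are 20 mm wide; open, the fingers measure 115 mm over their backs; the gripper's body (75 mm by 178 mm) begins 61 mm behind the grasp point.
Start: joints at [1.073, 0.091, 1.231, -0, 1.82, -0.057], TCP at [256.004, 542.659, 222.631] pointing down, gripper open.
Joint ranges: [-2.87, 2.87], [-0.86, 2.18], [0.17, 2.46], [-1.51, 4.65], [0.06, 2.69], [-2.65, 2.65]. Speed limits (rad/s): [2.57, 2.57, 3.01, 3.14, 3.14, 3.14].

## Interface

Orientations are given as a unit quaternion [x, y, z, w].
In Python, from plant import r gives the robot as it stands. Calls block until the motion is done:
- r.move_ptp(position, orientation): joint-space move of the TCP to a pose.
- r.line_to(position, speed=150, frame=None, contact_N=None): straight line of the TCP; frame=None keeps the orientation; speed is the mean speed in mm/s. With contact_N (N) it stops when the force on the tool has changed by that much, and returns True; else False.
- r.move_joints(angles): joint-space move.
- r.open_gripper() and r.clamp(force=None): open the fingers fully, or close them until they stop; force is the grip in N (None keeps the last).
- r.dwell(seconds).
- r.ik(position, orientation): joint angles nearest the present ones, or None.
- r.observe(): the state.
- r.grab_frame(name): name is "side" or "top"; returns (picture, depth): 420x560x3 uint8, blue, green, red; 420x560 float32, mm along the optical axis (not along the pixel's ray), 0 where there is no reading.
- r.calibration(name): a dict with "fov_y" (degrees; the focal length in pixels is half the picture's height over the tangent of half this angle, whatever the lens; pixels are square), "cx", "cy" (the principal point, pixels), "extrinsics" (4x4, takes a point from camera to world coordinates). Camera axes: x right, y down, z forward; pixel columns grow to the right and rows downward; lengths in mm; the calibration is good to about 2 mm. A picture is of the moment at which its call begins. calibration takes no time and is no camera call.
A pose or a line that the arm cannot do raises r.MotionError and nothing moves.
- r.close_job(): hands the job in, once; it reports no verdict.
The state is a dict: "t": time; "qpos": joint angles; "qd": joint speeds; "effort": joint torques, N m; "ee_pos": TCP position; "tcp_rot": TCP orientation; "contact_force": force on the tool from outside, world axes, zero at the start; "ft_torque": the same for the moment, N m; "gripper_width": opening from 0.0 (shut) to 1.0 (fully open).
Only numpy, scipy, OpenCV 4.12 (cv2) and the standard library are available. Lean on these libraries where they do the work, as an engineer would, in place of code of your own. Each camera call takes 0.05 s, during which the arm holds its last target.

## Task

Take the blue-handled drift from the wooden stand, press the red spring catch at the bottom of the recess in the filter cassette all the way down with its pin and, without letting the catch come back up on the way, push the cassette out of the green filter unit as far as it will go so that it locks there; then put the drift back upright in either hole of the stand, fully home. Be gentle: feel for the bottom of the catch and for the end stop, touch the filter unit and its cassette only with the drift, and leave everything else alone.

Things in the scene. Friction and masses are not known exactly. Their poses are not given: they have to be found in the camera images.
- unit: Green coolant filter unit, fixed to the bench: 240 long (its x) x 110 wide (its y), origin at the centre of its underside. An open channel runs along x between two side rails 56 high; over the back end (its x +40 to +120) stands a hood 100 high. The cassette slides out of the channel towards the unit's -x.
- cassette (a joint): How far the aluminium cassette (130 x 68, 50 thick, its top 64 above the bench) is pushed out along the unit's -x, in m: 0 to 0.001 at the start, 0.062 at its hard end stop. About 2.5 N of friction. Its lock is described under unit_front.
- recess (a point): Centre of the mouth of the square recess (12 x 12, upright walls, framed by a yellow line) in the cassette's top, 64 above the bench, at the unit's x = -10, y = 0 when home; it moves with the cassette. At its bottom is the red catch, 11 x 11, its top at rest 5 to 25 mm below the mouth: different each time, not measured. Sprung: 6 N to start, 10 N at its full 6 mm, then a hard stop.
- unit_front (a point): Middle of the front end of the unit, at its x = -120, 56 above the bench: the cassette comes out here. Its lock: with the catch up, the cassette is caught near home, at every 12 mm on the way, and for good from 0.0585 to the end stop. It is free while the catch is over 5 mm down; a pin in the recess then pushes it by the recess's wall. Over 25 N from the drift does damage.
- drift: Loose steel drift, 110 g, standing in one hole of the stand: a square blue handle 16 x 16, 80 long with a steel band near its top, above a round steel pin of 7 diameter, 48 long. Origin at the centre of the handle's underside (the shoulder, which rests on the stand's top), z up along the handle, x and y square to the handle's faces.
- drift_tip (a point): Lower end of the drift's pin, 48 below the drift's origin.
- stand: Wooden tool stand, fixed: 60 (x) x 140 (y), 65 high, origin at the centre of its underside. Two upright round holes of 10.5 diameter, 54 deep, slightly chamfered.
- hole_left (a point): Mouth of the stand's hole at its y = +45, on its top face, 65 above the bench.
- hole_right (a point): Mouth of the stand's hole at its y = -45, on its top face, 65 above the bench.
- punch: Bystander: short centre punch with a round orange handle (24 diameter, 70 high above the stand), in the stand's other hole; its 16 mm pin is too short for this job. Origin at the handle's underside.
- nut: Bystander: round steel nut, 16 diameter, 9 high, loose on the middle of the stand's top. Origin at its underside.
- cap: Bystander: red plastic cap, 30 diameter, 22 high, loose on the filter unit's hood. Origin at its underside.
- chuck_key: Bystander: steel T-shaped chuck key, about 120 x 120, lying at the left. Origin under the middle of its crossbar.
- tool_bit: Bystander: dark steel bar 90 x 16 x 16 lying at the right. Origin at its underside.
- arbor: Bystander: steel arbor, 42 diameter, 90 high, standing at the right. Origin at its underside.
Not all that is in view belongs to the job. What is shaped like the drift but purple is not meant. Leave any pink look-alike of the stand alone.

How it is judged (in metres and radians):
On the way, in this order (a step that is already met when the one before it is completed fails the run):
1. the drift is lifted clear of the stand (height (world z) of drift_tip above 0.075 m), for 0.1 s.
2. the drift's pin is down in the recess, pressing on the catch, the cassette still home (horizontal distance between drift_tip and recess below 0.008 m and z of drift_tip in the frame of recess below -0.004 m and contact force between drift and unit above 2 N and value of joint cassette below 0.008 m), for 0.05 s.
3. the cassette is pushed out into its last notch (value of joint cassette above 0.0585 m), for 0.1 s.
At the end, for the whole second after the job is handed in: The cassette is out in its last notch (58.5 mm or more), and the drift stands at rest in either hole of the stand, within 4 mm of its axis, its shoulder within 3 mm of the stand's top and tilted less than 0.08 rad (value of joint cassette above 0.0585 m and ((horizontal distance between drift and hole_left below 0.004 m and z of drift in the frame of hole_left below 0.003 m) or (horizontal distance between drift and hole_right below 0.004 m and z of drift in the frame of hole_right below 0.003 m)) and angle between drift's own z axis and vertical below 0.08 rad and linear speed of drift below 0.01 m/s); the robot touches nothing.
It fails at once if the drift bears on the filter unit or its cassette with more than 25 N (contact force between drift and unit above 25 N).
It fails at once if the drift leaves the catch while the cassette is between 8 and 52 mm out (value of joint cassette between 0.008 and 0.052 m and contact force between drift and unit below 0.1 N).
It fails at once if the robot itself touches the filter unit or cassette (more than 1 N) (contact force between any of the fingers, the arm and unit above 1 N).
It fails at once if a bystander is moved by more than 30 mm (distance of any of punch, nut, cap, chuck_key, tool_bit, arbor from where it was at the start of the episode above 0.03 m).
It also fails if it takes over 72 s, if anything falls off the work surface, if the arm or the gripper's body presses on something with over 40 N, if the wrist force passes 120 N, or if a joint passes its speed limit or range.

## Working session

There is one attempt and no reset: what is moved stays moved. The work goes in short steps, each a Python script; the robot and the scene stay as the last script left them, time stands still between calls to the robot, and variables do not carry over. Pictures are saved under pics/ and viewed, and the job is handed in when it is done.

```bash
ls; mkdir -p pics; python3 - <<'E'
from plant import r
import cv2,numpy as np
for n in ("top","side"):
    im,d=r.grab_frame(n); cv2.imwrite(f"pics/{n}0.png",im); np.save(f"{n}0.npy",d)
    c=r.calibration(n); print(n,c)
print(r.observe())
E
```

```text
pics
top {'fov_y': 44.51472793805948, 'cx': 277.36210819102575, 'cy': 215.13489655009204, 'extrinsics': array([[-2.87675948e-02, -9.79923316e-01,  1.97288421e-01,
         1.96128249e+02],
       [-9.99549862e-01,  2.98819215e-02,  2.67297086e-03,
        -3.33665476e+01],
       [-8.51466358e-03, -1.97122719e-01, -9.80341846e-01,
         1.69915616e+03],
       [ 0.00000000e+00,  0.00000000e+00,  0.00000000e+00,
         1.00000000e+00]])}
side {'fov_y': 53.32559270832272, 'cx': 277.27389114940155, 'cy': 217.4927234669542, 'extrinsics': array([[ 9.75415288e-01, -1.27595824e-01,  1.79678385e-01,
         3.46919741e+02],
       [-2.20285170e-01, -5.87771790e-01,  7.78459226e-01,
        -8.14199121e+02],
       [ 6.28173958e-03, -7.98901513e-01, -6.01429058e-01,
         7.06295709e+02],
       [ 0.00000000e+00,  0.00000000e+00,  0.00000000e+00,
         1.00000000e+00]])}
{'t': 0.1, 'qpos': array([ 1.07329835e+00,  9.17878989e-02,  1.23174800e+00, -2.28328418e-05,
        1.81983248e+00, -5.66902173e-02]), 'qd': array([ 0.0003229 , -0.00225241, -0.00307064,  0.00015795,  0.00108447,
       -0.00139964]), 'effort': array([ 3.09953655e-03, -4.47853696e+01, -4.07571423e+01,  6.98991003e-02,
        2.82829092e-02, -1.05032498e-04]), 'ee_pos': array([255.87450331, 542.40181631, 221.62724326]), 'tcp_rot': array([ 2.18626398e-01,  9.75808234e-01, -8.57019422e-04, -2.32239931e-04]), 'contact_force': array([-0.21301319,  0.22455116, -0.48268785]), 'ft_torque': array([-0.01819691,  0.00025414,  0.04449028]), 'gripper_width': 1.0017409936447434}
```

View pics/top0.png

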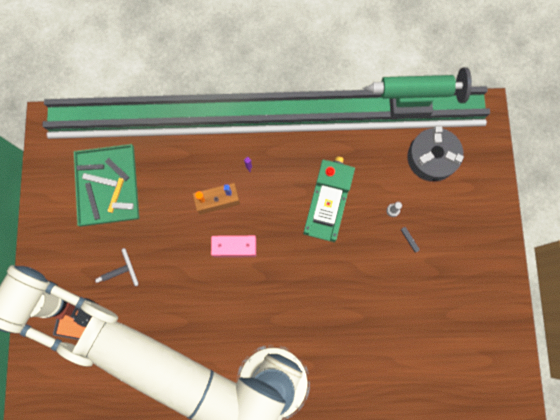

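View pics/side0.png

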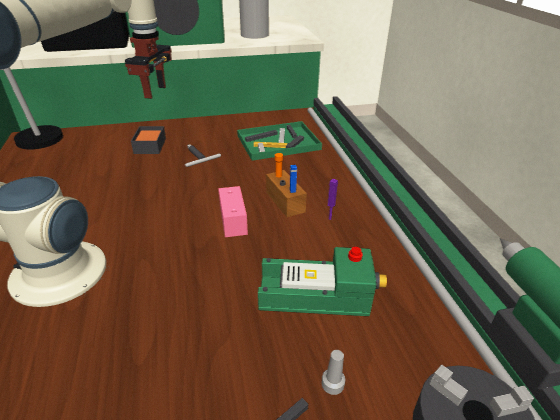

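The top view shows the wooden stand at (216,197). The possible targets in it are:
- **Blue-handled drift:** (228,189) top, (293,178) side.
- **Orange punch:** (199,196) top, (279,165) side. Not wanted.
- **Purple look-alike:** (248,163) top, (332,197) side. Not wanted.
- **Pink stand:** (233,245) top. Leave alone.

The unit is at (329,200), with its hood at (336,173). I choose the blue one and will check it in crops.

```bash
python3 - <<'E'
import cv2,numpy as np
t=cv2.imread("pics/top0.png");s=cv2.imread("pics/side0.png")
def crop(im,x,y,w,h,k):return cv2.resize(im[y:y+h,x:x+w],None,fx=k,fy=k,interpolation=cv2.INTER_CUBIC)
cv2.imwrite("pics/t_stand.png",crop(t,185,150,75,70,8))
cv2.imwrite("pics/t_unit.png",crop(t,295,150,70,95,6))
cv2.imwrite("pics/s_stand.png",crop(s,255,140,90,85,7))
cv2.imwrite("pics/s_unit.png",crop(s,250,240,145,85,5))
E
```

```text
(no output)
```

View pics/t_stand.png

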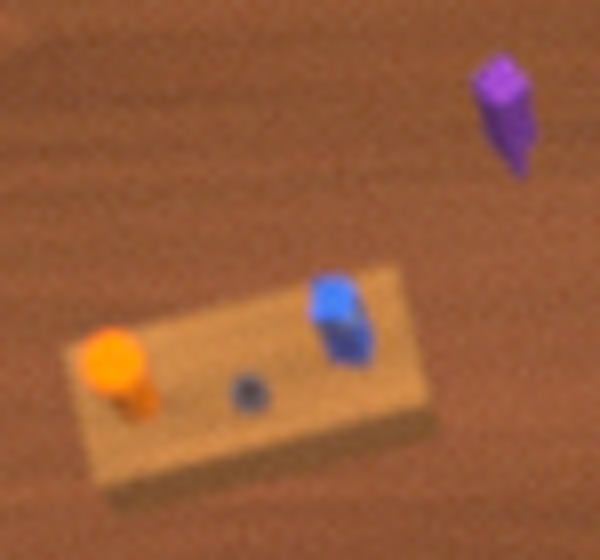

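View pics/t_unit.png

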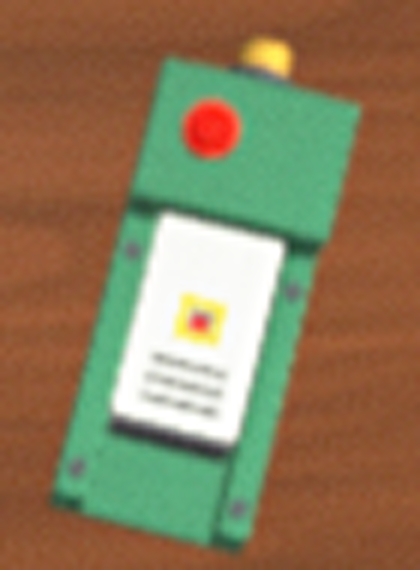

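View pics/s_stand.png

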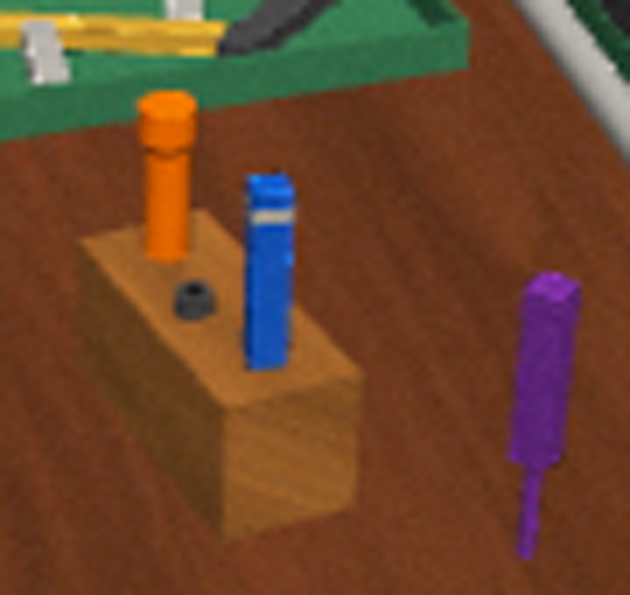

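View pics/s_unit.png

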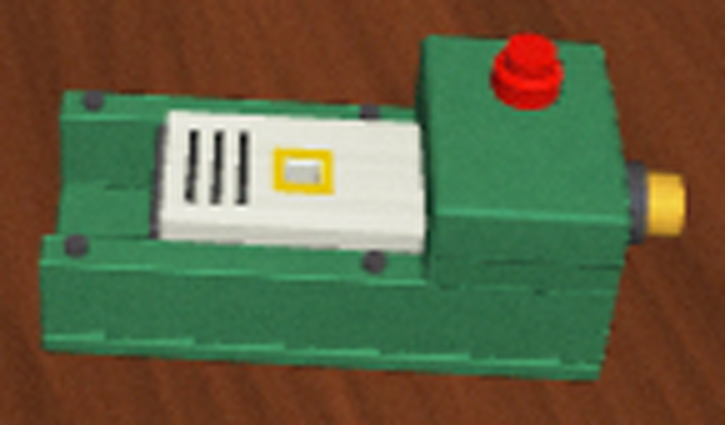

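The crops confirm it. The blue square handle with the steel band is in the stand's right-hand hole in the picture, at s_stand crop (267,270). The punch is round and orange, and the nut sits between them. On the unit, the hood, the yellow frame (t_unit crop 200,320) and the cap are all clear. Next I'll fit poses from corners in both cameras.

```bash
cat > h.py <<'E'
import numpy as np, cv2
from plant import r
from scipy.optimize import least_squares
C={}
for n in("top","side"):
    c=r.calibration(n); f=210/np.tan(np.radians(c["fov_y"]/2)); C[n]=(f,c["cx"],c["cy"],np.array(c["extrinsics"]))
def proj(n,P):
    f,cx,cy,E=C[n]; P=np.atleast_2d(P); q=(P-E[:3,3])@E[:3,:3]
    return np.c_[cx+f*q[:,0]/q[:,2],cy+f*q[:,1]/q[:,2]]
def unz(n,px,z):
    f,cx,cy,E=C[n]; d=E[:3,:3]@np.array([(px[0]-cx)/f,(px[1]-cy)/f,1]); o=E[:3,3]
    return o+d*(z-o[2])/d[2]
def tri(pt,ps):
    g=unz("top",pt,80)
    return least_squares(lambda X:np.r_[proj("top",X)[0]-pt,proj("side",X)[0]-ps],g)
def cp(X,o,k): return (np.array(X,float)+.5)/k-.5+np.array(o)
def fit(obs,x0):
    # obs: list (cam, px, local xyz); solve x,y,yaw
    def W(p,L): c,s=np.cos(p[2]),np.sin(p[2]); return np.array([p[0]+c*L[0]-s*L[1],p[1]+s*L[0]+c*L[1],L[2]])
    fn=lambda p:np.concatenate([proj(n,W(p,L))[0]-px for n,px,L in obs])
    s=least_squares(fn,x0,loss="soft_l1"); return s.x,fn(s.x).reshape(-1,2)
E
python3 - <<'E'
from h import *
np.set_printoptions(precision=2,suppress=True)
T=lambda X,L:("top",cp(X,(295,150),6),L); S=lambda X,L:("side",cp(X,(250,240),5),L)
to=[T((165,58),(120,55,100)),T((360,105),(120,-55,100)),T((325,240),(40,-55,100)),T((133,200),(40,55,100)),T((200,320),(-10,0,64)),T((112,415),(-75,34,64)),T((232,442),(-75,-34,64)),T((55,500),(-120,55,56)),T((245,548),(-120,-55,56))]
so=[S((424,37),(40,55,100)),S((602,46),(120,55,100)),S((628,213),(120,-55,100)),S((432,207),(40,-55,100)),S((303,171),(-10,0,64)),S((168,112),(-75,34,64)),S((160,238),(-75,-34,64)),S((65,92),(-120,55,56)),S((42,237),(-120,-55,56))]
for o in(to,so,to+so):
    p,e=fit(o,(500,-100,-.2)); print("unit",p,abs(e).max()); 
    c,s=np.cos(p[2]),np.sin(p[2]);print(" recess",p[0]-10*c,p[1]-10*s)
    print(e.T)
T=lambda X,L:("top",cp(X,(185,150),8),L); S=lambda X,L:("side",cp(X,(255,140),7),L)
# local: +y = toward punch (image left)
to=[T((65,350),(30,70,65)),T((398,268),(30,-70,65)),T((430,402),(-30,-70,65)),T((97,488),(-30,70,65))]
so=[S((80,240),(-30,70,65)),S((205,210),(30,70,65)),S((360,375),(30,-70,65)),S((228,408),(-30,-70,65))]
for o in(to,so,to+so):
    p,e=fit(o,(500,150,.2)); c,s=np.cos(p[2]),np.sin(p[2]); print("stand",p,"hole",p[0]+45*s,p[1]-45*c);print(e.T)
a=cp((333,297),(185,150),8);b=cp((270,180),(255,140),7)
s=tri(a,b);print("drift top",s.x,s.fun, unz("top",a,145),unz("side",b,145))
print("yel rec top",unz("top",cp((200,320),(295,150),6),64),unz("side",cp((303,171),(250,240),5),64))
E
```

```text
unit [ 569.19 -197.75   -0.28] 1.5798493554563322
 recess 559.5915803026207 -194.95599920888225
[[-0.34  0.23  0.5  -0.85  0.01 -0.2   0.22 -0.45  0.93]
 [-0.35 -0.06  0.68 -0.93  0.37  0.92  1.58 -1.18 -0.78]]
unit [ 574.29 -199.38   -0.29] 5.658910906860001
 recess 564.6981888465515 -196.5453235016056
[[-0.21  0.64  1.65  0.57  0.45 -1.6  -1.84 -0.09 -0.41]
 [-1.16 -1.24  1.59  0.72  0.13 -0.28 -3.43 -0.94  5.66]]
unit [ 572.96 -198.77   12.28] 5.506613102695383
 recess 563.3731427570556 -195.92624157782606
[[ 0.13  0.65  0.79 -0.5   0.25 -0.04  0.35 -0.34  0.97 -0.84 -0.01  0.89
  -0.18 -0.22 -2.22 -2.53 -0.68 -1.11]
 [-1.5  -1.06 -0.37 -2.14 -0.77 -0.31  0.45 -2.47 -1.9  -1.24 -1.3   1.52
   0.62  0.03 -0.4  -3.56 -1.07  5.51]]
stand [592.91 171.78   0.22] hole 602.8773603197673 127.89740462948325
[[ 0.01 -0.15  0.13  0.02]
 [-0.06 -0.2   0.24  0.01]]
stand [597.28 170.77   0.22] hole 607.1621393800144 126.86792737149864
[[-0.2   0.15  0.3  -0.25]
 [-0.   -0.05 -0.21  0.22]]
stand [595.48 171.29   0.22] hole 605.4120254229247 127.4041447716765
[[ 0.16 -0.    0.26  0.16 -0.85 -0.5  -0.36 -0.91]
 [-0.84 -0.94 -0.51 -0.78 -0.02 -0.08 -0.25  0.19]]
drift top [605.7  127.97 145.99] [ 0.04 -0.46 -0.38  0.1 ] [604.47 128.22 145.  ] [607.29 129.92 145.  ]
yel rec top [ 560.82 -194.99   64.  ] [ 563.85 -195.94   64.  ]
```

```bash
python3 - <<'E'
from h import *
np.set_printoptions(precision=1,suppress=True)
t=cv2.imread("pics/top0.png");s=cv2.imread("pics/side0.png")
def crop(im,x,y,w,h,k):return cv2.resize(im[y:y+h,x:x+w],None,fx=k,fy=k,interpolation=cv2.INTER_NEAREST)
a=crop(t,218,180,20,20,20);b=crop(s,280,160,25,36,11)
h=max(a.shape[0],b.shape[0]);o=np.zeros((h,a.shape[1]+b.shape[1]+10,3),np.uint8);o[:a.shape[0],:a.shape[1]]=a;o[:b.shape[0],a.shape[1]+10:]=b
cv2.imwrite("pics/drift_zoom.png",o)
print("purple tip",unz("side",cp((527,555),(255,140),7),0),unz("top",cp((520,175),(185,150),8),0))
# predicted face corners for yaw candidates
for yaw in np.radians([-30,-15,0,15,30,45]):
    c,s_=np.cos(yaw),np.sin(yaw)
    P=[[606+8*(c*i-s_*j),128+8*(s_*i+c*j),145] for i,j in((1,1),(1,-1),(-1,-1),(-1,1))]
    print(round(np.degrees(yaw)),proj("side",P).ravel(),proj("top",P).ravel())
E
```

```text
purple tip [700.4  62.6   0. ] [694.2  62.4   0. ]
-30 [296.5 164.7 294.9 167.6 289.2 166.7 290.8 163.8] [225.3 182.9 229.7 185.2 227.2 189.6 222.8 187.2]
-15 [295.9 164.3 295.8 167.3 289.8 167.1 289.9 164.1] [224.4 183.2 229.4 184.4 228.1 189.2 223.1 188.1]
0 [295.  163.9 296.5 166.8 290.7 167.5 289.2 164.5] [223.7 183.8 228.8 183.7 228.8 188.6 223.7 188.8]
15 [294.  163.7 296.9 166.3 291.7 167.7 288.8 165. ] [223.1 184.6 228.  183.1 229.4 187.9 224.5 189.3]
30 [292.9 163.6 297.1 165.8 292.8 167.8 288.6 165.6] [222.8 185.4 227.2 182.8 229.8 187.  225.3 189.6]
45 [291.8 163.6 296.9 165.2 293.9 167.8 288.7 166.1] [222.6 186.3 226.2 182.7 229.9 186.1 226.3 189.7]
```

View pics/drift_zoom.png

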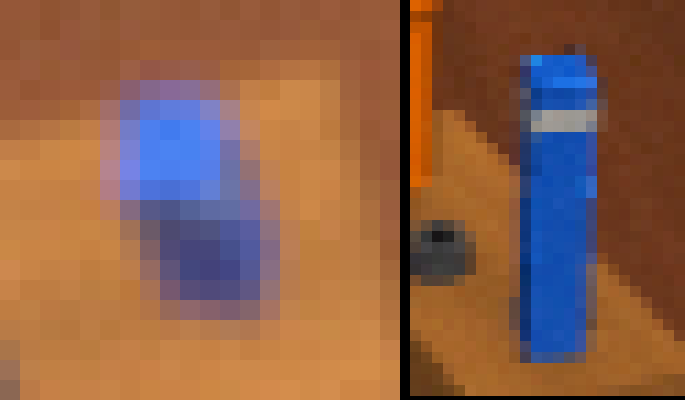

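```bash
cat >> h.py <<'E'
from scipy.spatial.transform import Rotation as R
def down(a):
    y=np.array([np.cos(a),np.sin(a),0]);z=np.array([0,0,-1.]);return R.from_matrix(np.c_[np.cross(y,z),y,z]).as_quat()
def st():
    o=r.observe(); print("t%.2f"%o["t"],np.round(o["ee_pos"],2),"F",np.round(o["contact_force"],2),"w%.3f"%o["gripper_width"]); return o
def shot(tag):
    for n in("top","side"): cv2.imwrite(f"pics/{n}_{tag}.png",r.grab_frame(n)[0])
E
python3 - <<'E'
from h import *
np.set_printoptions(precision=3,suppress=True)
for a in(-.17,-.17+np.pi):
  print(a,r.ik([605.5,127.8,230],down(a)),r.ik([605.5,127.8,86],down(a)),r.ik([562,-195,110],down(a-.11)),r.ik([502,-180,110],down(a-.11)))
E
```

```text
-0.17 [ 0.153  0.144  1.16  -0.     1.837  0.323] [ 0.153  0.157  1.401 -0.     1.583  0.323] [-0.391  0.084  1.437 -0.     1.62  -0.111] [-0.408 -0.082  1.603 -0.     1.62  -0.128]
2.971592653589793 None None None None
```

```bash
python3 - <<'E'
from h import *
q=down(-.17)
r.move_ptp([605.5,127.8,230],q); st()
r.line_to([605.5,127.8,160],speed=200)
st(); shot("pre")
E
python3 - <<'E'
import cv2,numpy as np
t=cv2.imread("pics/top_pre.png");s=cv2.imread("pics/side_pre.png")
a=cv2.resize(t[150:220,185:275],None,fx=5,fy=5,interpolation=cv2.INTER_CUBIC);b=cv2.resize(s[100:220,245:345],None,fx=4,fy=4,interpolation=cv2.INTER_CUBIC)
o=np.zeros((480,860,3),np.uint8);o[:350,:450]=a;o[:480,455:855]=b;cv2.imwrite("pics/pre_c.png",o[:,:800])
E
```

```text
t2.06 [605.23 128.92 230.07] F [-0.37 -0.09  1.19] w1.000
t2.56 [605.26 128.38 160.37] F [ 0.   -0.06  0.52] w1.000
```

View pics/pre_c.png

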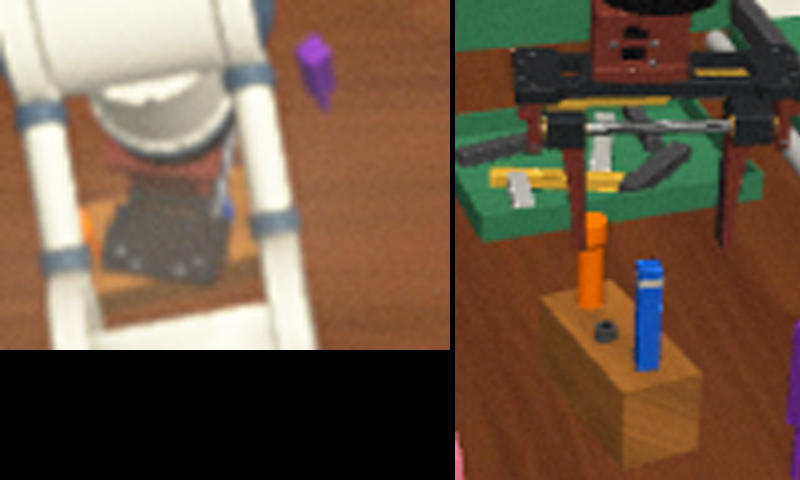

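The side crop shows the fingers straddling the drift, left at 580 and right at 725 with the handle at 650, so it is centred. I'll descend and grip lightly first.

```bash
python3 - <<'E'
from h import *
q=down(-.17)
print(r.line_to([605.5,127.8,86],speed=120,contact_N=6)); r.dwell(.2); st()
r.clamp(5); r.dwell(.2); st(); print(r.observe()["ft_torque"])
shot("g")
s=cv2.imread("pics/side_g.png");cv2.imwrite("pics/g_c.png",cv2.resize(s[100:220,245:345],None,fx=5,fy=5,interpolation=cv2.INTER_CUBIC))
E
```

```text
False
t3.62 [606.13 127.9   87.31] F [0.34 0.98 0.61] w0.998
t4.91 [605.46 127.78  85.99] F [-0.28  0.2  -0.83] w0.191
[-0.13759749  0.11613955  0.00352359]
```

View pics/g_c.png

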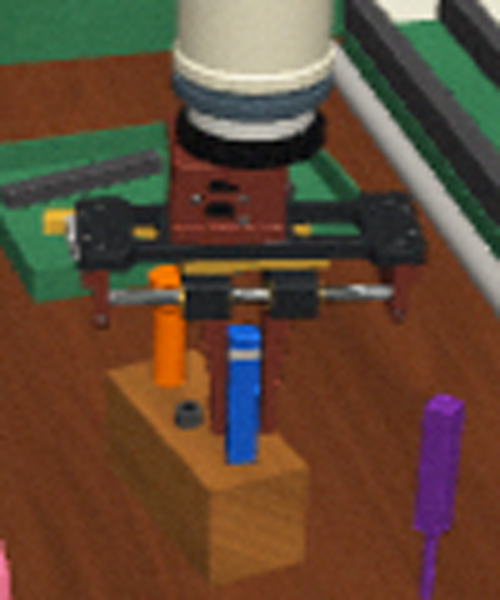

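```bash
python3 - <<'E'
from h import *
r.clamp(50); r.dwell(.2); o=st(); print(o["qpos"])
print(r.line_to([605.5,127.8,150],speed=80)); r.dwell(.2); st()
shot("l")
s=cv2.imread("pics/side_l.png");cv2.imwrite("pics/l_c.png",cv2.resize(s[80:220,245:345],None,fx=5,fy=4.2,interpolation=cv2.INTER_CUBIC))
E
```

```text
t5.42 [605.5  127.77  86.  ] F [ 0.23  0.13 -0.6 ] w0.189
[ 1.53007808e-01  1.56936537e-01  1.40130606e+00 -2.18055615e-05
  1.58335886e+00  3.23011403e-01]
False
t6.58 [605.2  127.74 149.19] F [ 0.48  0.35 -2.56] w0.187
```

View pics/l_c.png

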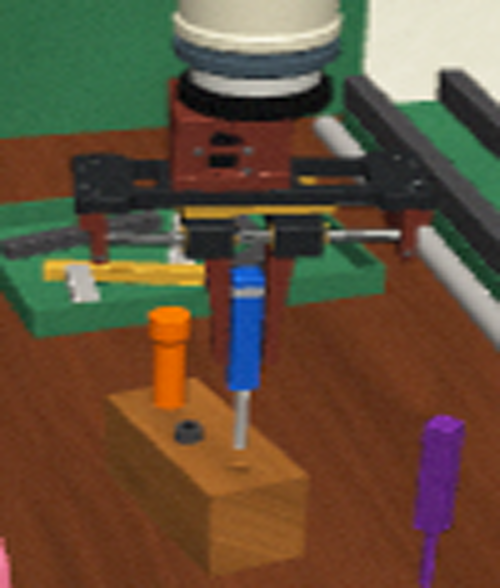

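```bash
python3 - <<'E'
from h import *
s=cv2.imread("pics/side_l.png");cv2.imwrite("pics/l_c2.png",cv2.resize(s[138:198,270:320],None,fx=10,fy=10,interpolation=cv2.INTER_CUBIC))
# expected axis projection for upright drift at TCP x,y, tcp z=149.2 -> shoulder z =149.2-86+65
for xy in((605.2,127.7),(605.2,122.7),(605.2,132.7)):
  for z in(80.2,128.2,208.2): print(xy,z,((proj("side",[*xy,z])[0]-[270,138]+.5)*10-.5).round(0))
E
```

```text
(605.2, 127.7) 80.2 [224. 487.]
(605.2, 127.7) 128.2 [229. 337.]
(605.2, 127.7) 208.2 [237.  68.]
(605.2, 122.7) 80.2 [228. 497.]
(605.2, 122.7) 128.2 [233. 346.]
(605.2, 122.7) 208.2 [242.  77.]
(605.2, 132.7) 80.2 [219. 477.]
(605.2, 132.7) 128.2 [224. 327.]
(605.2, 132.7) 208.2 [233.  60.]
```

View pics/l_c2.png

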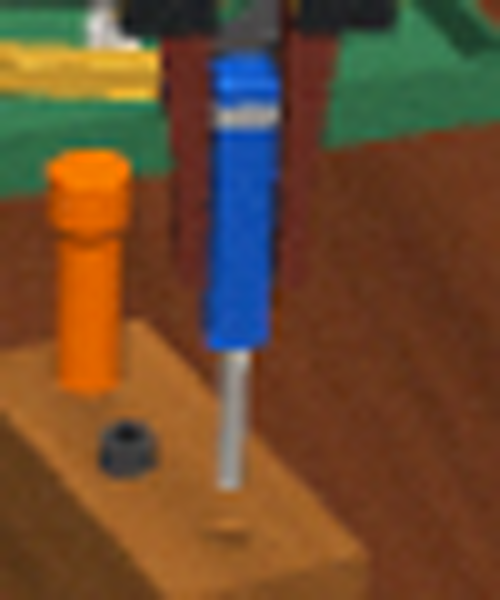

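Held upright: tip at crop (230,487) against (224,487) predicted, which puts the side camera's bias at about 1.7 mm in x. Allowing for that bias, both cameras place the recess near (562, -195.6). I'll move above it and compare.

```bash
python3 - <<'E'
from h import *
q=down(-.28)
r.line_to([605.5,127.8,205],speed=200)
r.move_ptp([562,-195.6,205],q); r.line_to([562,-195.6,145],speed=120); r.dwell(.2);st()
shot("r")
s=cv2.imread("pics/side_r.png");cv2.imwrite("pics/r_c.png",cv2.resize(s[225:305,265:365],None,fx=8,fy=7.5,interpolation=cv2.INTER_CUBIC))
cv2.imwrite("pics/r_c2.png",cv2.resize(s[240:290,290:335],None,fx=12,fy=12,interpolation=cv2.INTER_CUBIC))
t=cv2.imread("pics/top_r.png");cv2.imwrite("pics/r_t.png",cv2.resize(t[150:245,285:375],None,fx=6,fy=6,interpolation=cv2.INTER_CUBIC))
for z in(75.5,64): print(((proj("side",[562,-195.6,z])[0]-[290,240]+.5)*12-.5).round(0))
E
```

```text
t9.19 [ 562.52 -195.79  146.37] F [ 0.04 -0.75 -0.68] w0.182
[241. 365.]
[237. 411.]
```

View pics/r_c2.png

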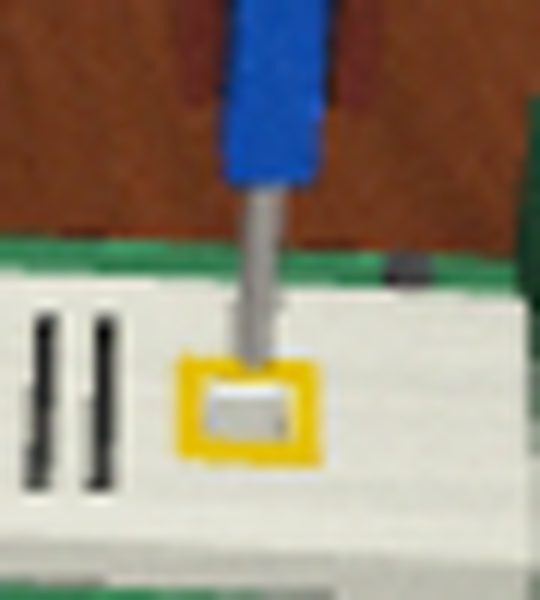

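View pics/r_c.png

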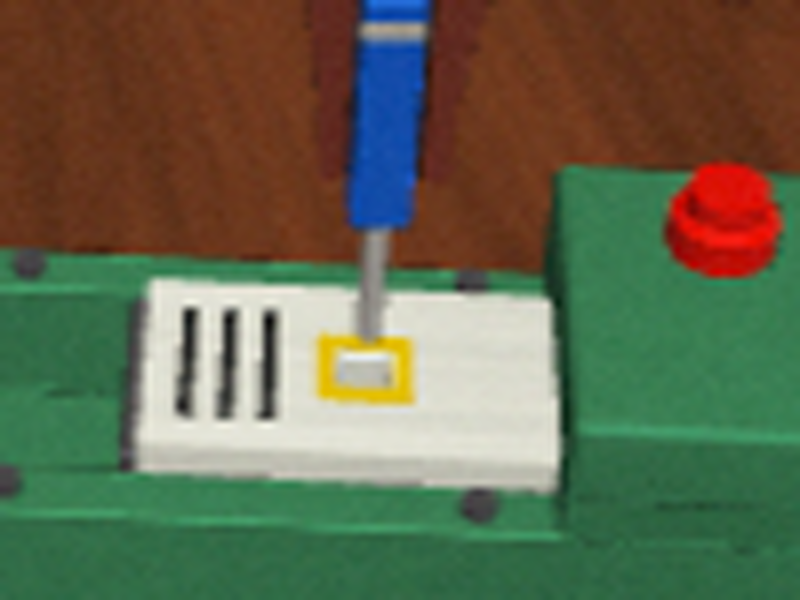

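View pics/r_t.png

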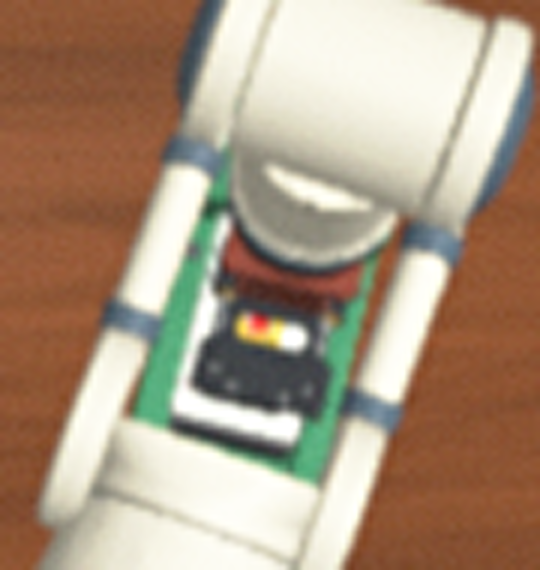

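The pin tip is at crop (255,362). Projected down 13 mm it lands at about (250,411), on the centre of the yellow frame (250,411). I'll feel down for the catch.

```bash
python3 - <<'E'
from h import *
x,y=562,-195.6
print(r.line_to([x,y,134],speed=40,contact_N=5)); st()
c=r.line_to([x,y,100],speed=15,contact_N=4.5); r.dwell(.15); o=st(); print(c,"tip z",o["ee_pos"][2]-69)
E
```

```text
False
t9.72 [ 561.69 -195.52  133.3 ] F [-0.95 -0.15 -0.84] w0.184
t11.12 [ 562.01 -195.59  116.47] F [-0.24  0.67  4.36] w0.189
True tip z 47.472637259609456
```

```bash
python3 - <<'E'
from h import *
x,y=562,-195.6
c=r.line_to([x,y,112],speed=10,contact_N=9); r.dwell(.1); o=st()
z=112
while z>108:
    if np.mean([r.observe()["contact_force"][2] for _ in range(1)])>12.5: break
    z-=.3
    c=r.line_to([x,y,z],speed=6,contact_N=6); r.dwell(.12); o=st()
    if c or o["contact_force"][2]>12.5: break
print(z)
E
```

```text
t11.69 [ 562.2  -195.63  113.62] F [-2.21  1.06  7.4 ] w0.185
t12.06 [ 562.2  -195.67  113.37] F [-1.61  0.4   7.6 ] w0.182
t12.43 [ 562.2  -195.65  113.1 ] F [-2.82  0.87  7.6 ] w0.180
t12.79 [ 562.21 -195.65  112.87] F [-1.77  1.49  7.48] w0.183
t13.16 [ 562.23 -195.66  112.63] F [-2.14  1.22  7.94] w0.186
t13.53 [ 562.22 -195.66  112.35] F [-2.06  1.19  7.97] w0.180
t13.89 [ 562.26 -195.67  112.13] F [-2.94  0.94  8.17] w0.188
t14.26 [ 562.27 -195.67  111.85] F [-2.56  1.22  7.72] w0.180
t14.62 [ 562.3  -195.67  111.6 ] F [-2.22  1.45  8.39] w0.183
t14.99 [ 562.33 -195.71  111.38] F [-2.94  0.51  8.1 ] w0.183
t15.36 [ 562.35 -195.71  111.17] F [-1.55  1.32  8.47] w0.185
t15.72 [ 562.41 -195.74  111.14] F [-2.78  0.51  9.21] w0.187
t16.09 [ 562.43 -195.71  111.09] F [-2.67  0.82 11.13] w0.180
t16.46 [ 562.46 -195.74  111.09] F [-2.68  1.19 11.94] w0.180
t16.82 [ 562.46 -195.71  111.04] F [-3.09  1.75 12.43] w0.185
107.80000000000004
```

The bottom of the catch is at TCP z ≈ 111.1, where the force rises sharply after 6 mm of travel. I'll now push along the unit's -x while holding the down-force.

```bash
python3 - <<'E'
from h import *
a=-.285; u=np.array([-np.cos(a),-np.sin(a)]); p0=np.array([562,-195.6]); z=107.8; s=0
while s<12:
    s+=2; c=r.line_to([*(p0+u*s),z],speed=12,contact_N=7); o=r.observe(); F=o["contact_force"]; e=o["ee_pos"]
    al=(e[:2]-p0)@u; print("t%.1f s%.1f act %.2f lat %.2f z %.2f Falong %.2f Fperp %.2f Fz %.2f"%(o["t"],s,al,(e[:2]-p0)@[-u[1],u[0]],e[2],F[:2]@u,F[:2]@[-u[1],u[0]],F[2]),c)
    if c or not 9<F[2]<17: break
    z+=np.clip((F[2]-12.5)*.12,-.3,.3)
print(z)
E
```

```text
t17.1 s2.0 act 0.19 lat 0.04 z 111.12 Falong 0.46 Fperp -0.50 Fz 10.05 False
t17.5 s4.0 act 1.72 lat 0.04 z 111.14 Falong -1.38 Fperp -0.45 Fz 9.77 False
t17.8 s6.0 act 3.55 lat 0.06 z 111.11 Falong -1.85 Fperp 0.26 Fz 10.64 False
t18.1 s8.0 act 5.45 lat 0.05 z 111.09 Falong -2.78 Fperp 0.53 Fz 10.74 False
t18.4 s10.0 act 7.38 lat 0.07 z 111.04 Falong -2.26 Fperp -0.77 Fz 11.83 False
t18.7 s12.0 act 9.34 lat 0.07 z 111.01 Falong -1.97 Fperp 0.05 Fz 12.20 False
106.6561336714595
```

```bash
python3 - <<'E'
from h import *
a=-.285; u=np.array([-np.cos(a),-np.sin(a)]); p0=np.array([562,-195.6]); z=106.66; s=12
while s<72:
    ds=3 if s<57 else 1
    s+=ds; c=r.line_to([*(p0+u*s),z],speed=15 if ds>1 else 8,contact_N=6); o=r.observe(); F=o["contact_force"]; e=o["ee_pos"]
    al=(e[:2]-p0)@u; print("t%.1f s%.1f act %.2f lat %.2f z %.2f Falong %.2f Fperp %.2f Fz %.2f"%(o["t"],s,al,(e[:2]-p0)@[-u[1],u[0]],e[2],F[:2]@u,F[:2]@[-u[1],u[0]],F[2]),c)
    if not 8.5<F[2]<16.5 or F[:2]@u<-7: print("stop"); break
    z+=np.clip((F[2]-12.3)*.12,-.3,.3)
print(s,z)
E
```

```text
t19.1 s15.0 act 12.38 lat 0.02 z 111.02 Falong -2.05 Fperp -0.48 Fz 12.31 False
t19.4 s18.0 act 15.36 lat 0.05 z 111.03 Falong -2.54 Fperp -0.58 Fz 12.90 False
t19.8 s21.0 act 18.39 lat 0.07 z 111.05 Falong -1.63 Fperp -0.28 Fz 13.08 False
t20.1 s24.0 act 21.43 lat 0.06 z 111.06 Falong -1.56 Fperp -0.28 Fz 12.51 False
t20.5 s27.0 act 24.43 lat 0.05 z 111.04 Falong -1.63 Fperp 0.12 Fz 11.96 False
t20.8 s30.0 act 27.39 lat 0.04 z 111.05 Falong -1.54 Fperp -0.33 Fz 11.96 False
t21.2 s33.0 act 30.38 lat 0.05 z 111.05 Falong -1.80 Fperp -0.21 Fz 11.82 False
t21.5 s36.0 act 33.35 lat 0.03 z 111.01 Falong -2.01 Fperp -0.52 Fz 13.34 False
t21.9 s39.0 act 36.41 lat 0.02 z 111.03 Falong -1.58 Fperp -0.43 Fz 12.70 False
t22.2 s42.0 act 39.44 lat 0.02 z 111.03 Falong -1.02 Fperp -0.78 Fz 12.27 False
t22.6 s45.0 act 42.41 lat 0.05 z 111.07 Falong -1.61 Fperp -0.78 Fz 11.32 False
t22.9 s48.0 act 45.34 lat 0.03 z 111.03 Falong -1.49 Fperp -0.56 Fz 13.19 False
t23.3 s51.0 act 48.42 lat 0.03 z 111.02 Falong -2.00 Fperp -0.75 Fz 11.95 False
t23.6 s54.0 act 51.38 lat 0.00 z 111.03 Falong -2.00 Fperp -0
[... 460 characters left out ...]
along -2.46 Fperp -0.59 Fz 11.87 False
t25.6 s63.0 act 60.30 lat 0.02 z 111.03 Falong -2.64 Fperp -0.74 Fz 12.34 False
t25.9 s64.0 act 61.29 lat 0.01 z 111.03 Falong -2.69 Fperp -0.84 Fz 12.21 False
t26.2 s65.0 act 62.29 lat 0.01 z 111.05 Falong -2.12 Fperp -0.81 Fz 12.22 False
t26.4 s66.0 act 62.72 lat 0.05 z 111.06 Falong -4.48 Fperp 0.01 Fz 11.86 False
t26.7 s67.0 act 64.50 lat 0.68 z 110.96 Falong -1.93 Fperp 0.58 Fz 12.49 False
t27.0 s68.0 act 64.84 lat 0.68 z 110.99 Falong -2.92 Fperp 1.75 Fz 11.04 False
t27.3 s69.0 act 65.08 lat 0.72 z 110.99 Falong -6.56 Fperp 1.77 Fz 11.65 False
t27.6 s70.0 act 65.25 lat 0.65 z 111.01 Falong -10.34 Fperp 0.82 Fz 8.95 False
stop
70 106.63430446801448
```

A firm stop shows at 65 mm of TCP travel (62 mm plus pin clearance). I'll relax the side force, lift out, and look.

```bash
python3 - <<'E'
from h import *
a=-.285; u=np.array([-np.cos(a),-np.sin(a)]); p0=np.array([562,-195.6])
r.line_to([*(p0+u*66.5),106.9],speed=12); st()
xy=p0+u*64.3
r.line_to([*xy,116],speed=25); r.dwell(.1);st()
r.line_to([*xy,150],speed=60); st()
r.line_to([*xy,205],speed=150); st()
shot("out")
s=cv2.imread("pics/side_out.png");cv2.imwrite("pics/o_c.png",cv2.resize(s[170:320,240:390],None,fx=5,fy=4,interpolation=cv2.INTER_CUBIC))
E
```

```text
t27.99 [ 499.9  -178.15  110.91] F [-0.51 -0.52 13.34] w0.179
t28.62 [ 500.71 -177.81  116.46] F [ 1.78 -0.89  4.84] w0.180
t29.33 [ 499.98 -177.36  149.47] F [ 0.03 -0.82 -1.3 ] w0.181
t29.85 [ 500.26 -177.51  204.51] F [-0.13 -0.15 -1.34] w0.180
```

View pics/o_c.png

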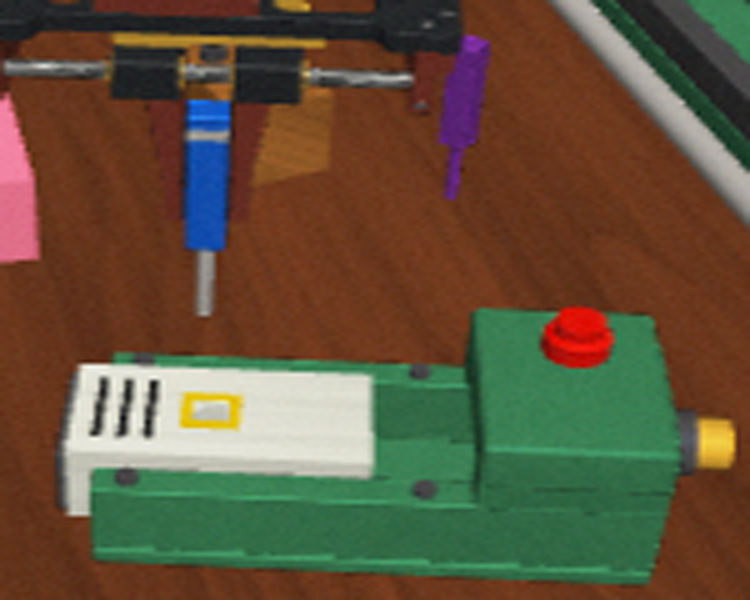

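```bash
python3 - <<'E'
from h import *
s=cv2.imread("pics/side_out.png");cv2.imwrite("pics/o_c2.png",cv2.resize(s[188:290,262:312],None,fx=7,fy=7,interpolation=cv2.INTER_CUBIC)[:,:])
s0=cv2.imread("pics/side0.png")
def yel(im,x0,y0,x1,y1):
    h=cv2.cvtColor(im,cv2.COLOR_BGR2HSV); m=cv2.inRange(h,(20,120,120),(35,255,255)); n=np.zeros_like(m); n[y0:y1,x0:x1]=m[y0:y1,x0:x1]
    rc=cv2.minAreaRect(cv2.findNonZero(n)); return rc[0]
A=unz("side",yel(s0,295,260,330,290),64);B=unz("side",yel(s,265,255,300,290),64);print(A,B,np.linalg.norm(A-B))
for z in(135.5,183.5,263.5): print(z,((proj("side",[500,-177.5,z])[0]-[262,188]+.5)*7-.5).round(0))
E
```

```text
[ 564.31751703 -196.66911143   64.        ] [ 504.33708602 -177.2402708    64.        ] 63.04864751013351
135.5 [128. 420.]
183.5 [130. 293.]
263.5 [133.  61.]
```

View pics/o_c2.png

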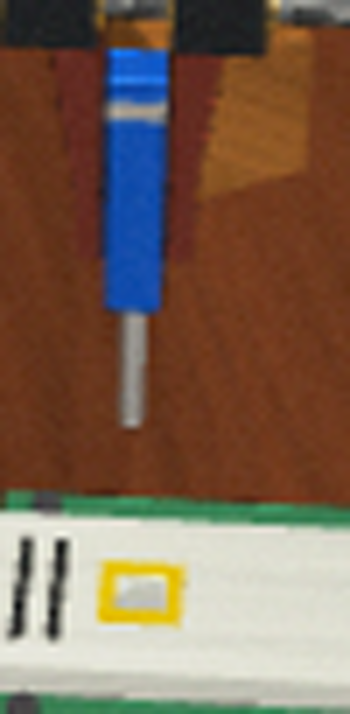

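The cassette's frame moved 63 ± 1 mm, so it is at the end stop, and the drift is still upright in the grip (tip 132,425, top 138,65). I'll go back to the hole.

```bash
python3 - <<'E'
from h import *
q=down(-.17)
r.move_ptp([605.5,127.8,205],q); r.line_to([605.5,127.8,149.2],speed=120); r.dwell(.2); st()
shot("b")
a=cv2.imread("pics/side_l.png")[138:208,270:320];b=cv2.imread("pics/side_b.png")[138:208,270:320]
cv2.imwrite("pics/b_c.png",cv2.resize(np.hstack([a,b]),None,fx=8,fy=8,interpolation=cv2.INTER_CUBIC))
E
```

```text
t31.99 [606.06 127.83 150.65] F [-0.93  0.2  -1.83] w0.179
```

View pics/b_c.png

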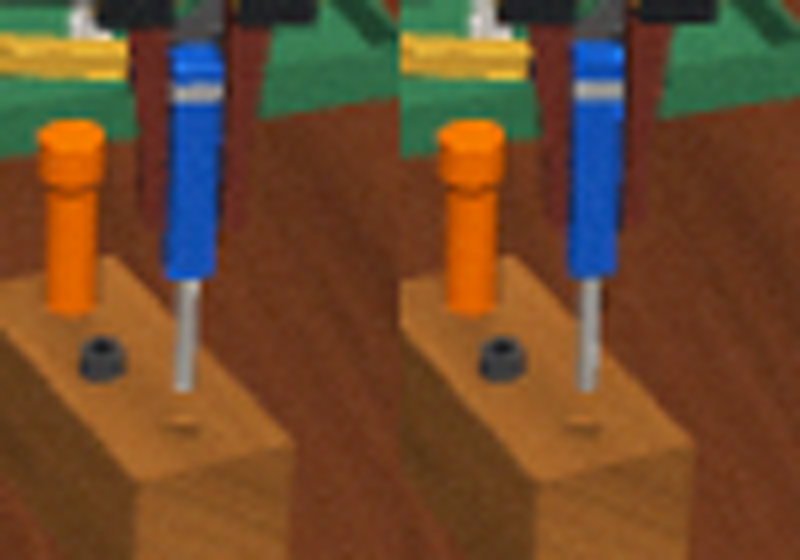

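The tip now sits about 0.5 px (about 1 mm) further right than at lift-off, and the TCP reads 0.9 mm higher in x, which may just be settling. I'll check, then feel in gently.

```bash
python3 - <<'E'
from h import *
r.dwell(.2)
st(); x=605.3
print(r.line_to([x,127.8,137],speed=40,contact_N=4)); r.dwell(.1);st()
c=r.line_to([x,127.8,122],speed=15,contact_N=4); r.dwell(.1);st();print(c)
if not c:
    c=r.line_to([x,127.8,89],speed=30,contact_N=5); r.dwell(.1);st();print(c)
E
```

```text
t32.29 [605.55 127.86 149.36] F [-0.38 -0.5  -1.53] w0.179
False
t32.85 [605.33 127.81 137.03] F [-0.3  -0.44 -1.5 ] w0.179
t34.10 [605.38 127.81 122.2 ] F [ 0.42  0.55 -0.64] w0.181
False
t35.45 [605.43 127.83  89.32] F [ 0.07  0.09 -0.95] w0.184
False
```

```bash
python3 - <<'E'
from h import *
x=605.4
c=r.line_to([x,127.8,84],speed=8,contact_N=4); r.dwell(.15);o=st();print(c)
shot("s")
s=cv2.imread("pics/side_s.png");cv2.imwrite("pics/s_c.png",cv2.resize(s[140:220,255:325],None,fx=7,fy=7,interpolation=cv2.INTER_CUBIC))
E
```

```text
t36.06 [605.42 127.8   85.91] F [-0.39 -0.13  6.49] w0.181
True
```

View pics/s_c.png

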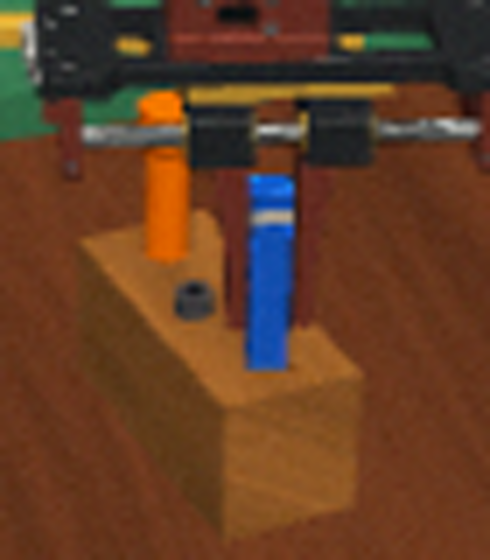

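It is seated at TCP z 85.9, against 86.0 at the grasp. I'll release, withdraw straight up and check.

```bash
python3 - <<'E'
from h import *
r.line_to([605.4,127.8,85.7],speed=8)
r.open_gripper(); r.dwell(.3); st()
r.line_to([605.4,127.8,230],speed=120); st()
r.move_ptp([256,542,225],r.observe()["tcp_rot"]) if r.ik([256,542,225],r.observe()["tcp_rot"]) is not None else None
r.dwell(.3); st()
shot("f")
s=cv2.imread("pics/side_f.png");s0=cv2.imread("pics/side0.png");k=lambda i:cv2.resize(i[150:220,260:310],None,fx=8,fy=8,interpolation=cv2.INTER_CUBIC)
cv2.imwrite("pics/f_c.png",np.hstack([k(s0),k(s)[:,:400]]))
E
```

```text
t37.97 [605.39 127.81  85.69] F [ 0.31  0.46 -0.43] w1.002
t39.32 [605.1  127.76 228.79] F [ 0.38 -0.52  0.37] w0.997
t41.58 [256.49 541.79 224.99] F [-1.13  0.46  0.09] w0.999
```

View pics/f_c.png

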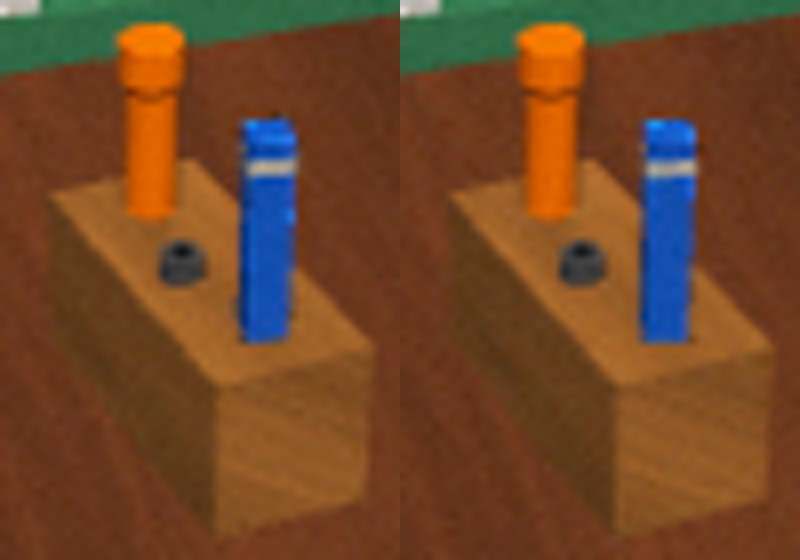

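View pics/top_f.png

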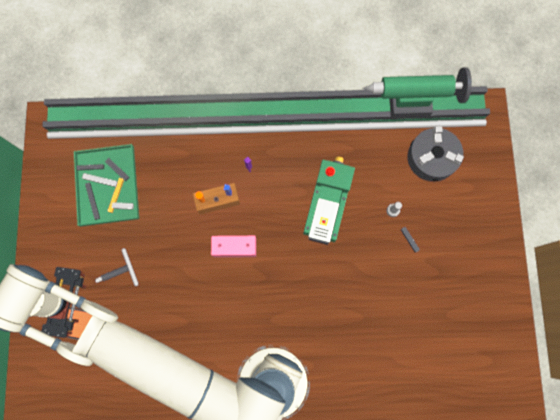

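The before and after crops of the stand match: the drift is upright with its base at (266,341), and the punch and nut have not moved. The top view shows the cassette out at (323,220) and everything else in place.

```bash
python3 -c "
from plant import r
r.close_job()"
```

```text
the job is handed in; nothing more can be done
```

I completed the task and handed it in at about 42 s of the 72 s allowed; `close_job` reports no verdict.

- **Catch:** I felt the catch about 16.5 mm below the recess mouth and its hard stop 5–6 mm further down. I kept 9–13 N of down-force on it throughout the push.
- **Cassette:** I pushed until the end stop gave a firm reaction of about 10 N. The yellow frame moved about 63 mm in the side camera, which fits the 62 mm stop within measuring error. The TCP travelled 65 mm, the extra being the pin's play in the recess.
- **Forces:** the largest I saw were about 13 N down and 10 N sideways, below the 25 N limit. I read them between steps, so a brief peak could have been missed.
- **Drift:** it is back in the hole it came from. It seated at TCP z 85.9, against 86.0 when I gripped it, and the before and after pictures of the stand match.
- **Bystanders:** nothing else looks moved in the last pictures.

**Disagreements:** the two cameras differed by about 3–4 mm in x. I corrected for this using the position of the gripped drift. Near the end stop the TCP jumped about 2 mm along and 0.7 mm sideways. I took this as the pin sliding across to the recess wall, with the catch still held down.

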